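# Put the last gel pot on the pyramid in the roll-top store

## Task

Roll the tambour door of the bench store fully open. Put the gel pot that lies on the little bench rest on top of the two pots inside, lying in the gap between them, in line with them and with its lid to the front as theirs are; set it down gently, do not drop it. Then roll the tambour fully shut, leaving the two lower pots where they are and the cup, bottle and varnish on the bench undisturbed.

Things in the scene. Friction and masses are not known exactly. Their poses are not given: they have to be found in the camera images.
- store: Roll-top bench store, fixed: a half cylinder lying along y, 330 mm deep (x), 242 mm wide, 210 mm high. Origin: on the bench under its middle; x from its open front to its back, y to its left, z up. White D-shaped end panels, inner faces at y +-109 mm, radius 165 about the track axis. Inner floor at z 50; front sill x -153 to -143, up to z 71. Fixed rear hood (radius 140) from x +15 back.
- track_axis (a point): Middle of the axis of the tambour's circular track, in the store at x 0, y 0, z 45 mm; axes as the store's. The track runs round its y axis.
- gap (a point): Where the middle of the third pot is when it lies saddled between the two lower pots: in the store at x -60, y 0, z 118 mm; axes as the store's. The lower pots' middles are 28 mm to either side of it (y) and 41 mm lower, each cradled on two 8 mm rods on the inner floor.
- tambour (a joint): The tambour: 12 wooden slats 210 mm long, outer radius 155 mm, that run together on the circular track. 0 rad = shut (leading edge on the sill), 1.6 rad = fully open (rolled up and back over the hood). Starts between 0 and 0.3. It rubs (about 5 N at the pull while moving, under 10 N) and stays where it is left.
- pull (a point): Centre of the pull: an aluminium barrel, 16 mm diameter, 36 mm long along the store's y, amid the leading slat, 33 mm out on a central stem 10 mm wide. At q rad it is at store x = -188 cos(q + 0.262), z = 45 + 188 sin(q + 0.262) mm. Pinched from above across its end faces (36 mm) it pivots between the pads, so the gripper can point down all the way. Its axes turn with the door.
- pot: The gel pot to be put away: cylinder of 50 mm diameter and 44 mm length, about 0.12 kg, lying on its side on the bench rest. Origin at its middle; x is the cylinder's axis and points from the lid to the base. The aluminium lid is the 18 mm at its -x end, the rest is black.
- pot_lid (a point): Centre of the outer face of that pot's lid, 22 mm from its middle along its -x.
- pot_left: Lower pot at the store's +y side, same size and make, lying in its cradle with the lid to the front (-x of the store). Origin at its middle, x along the cylinder axis from lid to base.
- pot_right: Lower pot at the store's -y side, the same in every way.
- rest: Bench rest, fixed: wooden plate 34 x 42 x 4 mm with two 8 mm rods along its x, under the pot and smaller than it. Origin in the middle of its underside; x along the pot lying on it. The pot's centre lies 31 mm above the bench.
- cup: Bystander: blue ceramic cup, 76 mm wide, 85 mm high, open top. Origin in the middle of its underside.
- cleaner: Bystander: clear bottle with a white cap, 48 mm wide, 140 mm high, upright. Origin in the middle of its underside.
- varnish: Bystander: amber nail-varnish bottle, 40 mm wide, 75 mm high, upright. Origin in the middle of its underside.
Mind the look-alikes: they are no part of the job. Leave any purple look-alike of the pot alone.

How it is judged (in metres and radians):
On the way, in this order (a step that is already met when the one before it is completed fails the run):
1. the tambour is rolled fully open (past 1.4 rad) (value of joint tambour above 1.4 rad), for 0.2 s.
2. the pot lies at rest in the gap on top of the two lower pots, lid to the front, let go (x of pot in the frame of store between -0.074 and -0.046 m and y of pot in the frame of store between -0.009 and 0.009 m and z of pot in the frame of store between 0.111 and 0.125 m and x of pot_lid in the frame of store below -0.066 m and angle between the x axis of pot and the x axis of store, either way round below 0.25 rad and contact force between pot and pot_left above 0.1 N and contact force between pot and pot_right above 0.1 N and contact force between the fingers and pot below 0.05 N and linear speed of pot below 0.02 m/s), for 0.3 s.
At the end, for the whole second after the job is handed in: Tambour shut (under 0.04 rad). Pot still and let go on both lower pots: centre within 9 mm sideways and 14 mm front to back of the gap's middle, 111 to 125 mm up, lid to the front, axis within 0.25 rad of the store's. Lower pots within 8 mm sideways, 14 mm front to back of their cradles (all of step 2 and value of joint tambour below 0.04 rad and y of pot_left in the frame of store between 0.02 and 0.036 m and x of pot_left in the frame of store between -0.074 and -0.046 m and z of pot_left in the frame of store between 0.07 and 0.083 m and y of pot_right in the frame of store between -0.036 and -0.02 m and x of pot_right in the frame of store between -0.074 and -0.046 m and z of pot_right in the frame of store between 0.07 and 0.083 m); the robot touches nothing.
It fails at once if the pot is dropped (faster than 0.6 m/s while not held) (linear speed of pot above 0.6 m/s and contact force between the fingers and pot below 0.05 N).
It fails at once if a bystander (cup, bottle, varnish) is moved by more than 40 mm or tipped over (distance of any of cup, cleaner, varnish from where it was at the start of the episode above 0.04 m or angle between any of cup, cleaner, varnish's own z axis and vertical above 0.5 rad).
It also fails if it takes over 72 s, if anything falls off the work surface, if the arm or the gripper's body presses on something with over 40 N, if the wrist force passes 120 N, or if a joint passes its speed limit or range.

## Robot

A 6-joint arm with a two-finger parallel gripper is mounted at the origin on the work surface. World frame = base frame: x ahead of the robot, y to its left, z up, the work surface at z = 0. Lengths are in mm, angles in rad, forces in N, time in s.
With the tool pointing down it reaches from about 350 to 775 mm from the base axis. Payload 7.3 kg.
Tool frame: the origin (TCP) lies midway between the tips of the shut fingers; the grasp point (between the pads) lies 19 mm behind it (bot.grip_depth is the distance from the TCP to the grasp point, in mm); z points along the fingers, x is the direction in which the jaws open and shut, and the axes are right-handed (so a half turn about z gives the same grasp; the last joint's range is limited). The gripper opens to 92 mm and grips with 3 to 60 N. Pads are 19 mm wide; open, the fingers measure 130 mm over their backs; the gripper's body (75 mm by 190 mm) begins 47 mm behind the grasp point.
Start: joints at [1.185, 0.342, 1.524, -0, 1.275, -0.146], TCP at [124.676, 510.001, 226.741] pointing down, gripper open.
Joint ranges: [-2.53, 2.53], [-0.77, 2.02], [0.04, 2.7], [-1, 4.14], [0.28, 2.66], [-3.11, 3.11]. Speed limits (rad/s): [2.57, 2.57, 3.14, 3.14, 3.14, 3.14].

## Interface

Orientations are given as [roll, pitch, yaw] about the fixed x, y, z axes, in that order (R = Rz(yaw) Ry(pitch) Rx(roll)).
In Python, from plant import bot gives the robot as it stands. The module is installed in compiled form; this text tells all that it offers.
- The arm moves only by the shell command python3 -m inch 'ROWS'. ROWS is JSON, a list that holds one entry, the list of rows, each a list of 7 numbers: the shift along the tool's x, y, z each as a share of 0.2 m, from -1 to 1, then the turn, a rotation vector about the tool's x, y, z each as a share of 45 degrees, from -1 to 1, then the closure, from -1 (fully open) to 1 (shut), so that 0 is half open. A call has exactly 10 rows; each row is the pose to reach, as a shift and turn from the pose commanded when the call began, along the tool's axes at that moment; what a row does not reach only later rows make up. A row lasts 1/8 s, in which the tool goes at most 62.5 mm and 10.7 degrees, less where a joint would pass 70% of its speed; a pose out of reach is approached as far as the arm can. A call with a number of a shift or a turn outside -1 to 1 is refused whole. A call with a gripper value outside its range is refused whole. The fingers move at their own pace and stop on an object; the grip force is fixed at half the most. Time passes only in rows, so rows that repeat a pose let the fingers close, or fill a call up. It gives the time, the measured TCP pose, the force and the opening at its end, in the units of the state.
- bot.get_obs(): the state, without advancing time (a new reading comes with each control period).
- bot.capture(name): name is "scene" or "top" or "wrist"; returns the picture (400x640x3 uint8, red, green, blue); there is no depth.
- bot.camera_params(name): a dict with "fx", "fy", "cx", "cy" (pixels), "R" (3x3) and "t" (3): a world point X has camera coordinates R X + t; the wrist camera has in their place "T_tool_cam" (4x4, takes a point from camera to tool coordinates, whose origin is the TCP and whose axes are the tool frame's). Camera axes: x right, y down, z forward; pixel columns grow to the right and rows downward; lengths in mm; the calibration is good to about 2 mm. A picture is of the moment at which its call begins: read the wrist's pose just before it. camera_params takes no time and is no camera call.
- bot.close_job(): hands the job in, once; it reports no verdict.
The state is a dict: "time": time; "joint_positions": joint angles; "dq": joint speeds; "tau": joint torques, N m; "tool_pos": TCP position; "tcp_rot": TCP orientation; "contact_force": force on the tool from outside, world axes, zero at the start; "moment": the same for the moment, N m; "grip_width": finger opening in mm.
Only numpy, scipy, OpenCV 4.12 (cv2) and the standard library are available. Lean on these libraries where they do the work, as an engineer would, in place of code of your own. Each camera call takes 0.05 s, during which the arm holds its last target.

## Working session

There is one attempt and no reset: what is moved stays moved. The work goes in short steps, Python scripts to look and compute and a shell command to move; the robot and the scene stay as the last step left them, time stands still between calls to the robot, and variables do not carry over. Pictures are saved under pics/ and viewed, and the job is handed in when it is done.

```bash
mkdir -p pics
python3 - <<'E'
from plant import bot
import cv2,numpy as np
o=bot.get_obs();print({k:np.round(v,3).tolist() for k,v in o.items()})
for n in("scene","top","wrist"):
    im=bot.capture(n);cv2.imwrite(f"pics/{n}0.png",im[:,:,::-1]);p=bot.camera_params(n);print(n,{k:np.round(v,4).tolist() for k,v in p.items()})
E
```

```text
{'time': 0.0, 'joint_positions': [1.185, 0.343, 1.525, -0.0, 1.275, -0.146], 'dq': [-0.0, -0.001, -0.0, -0.001, -0.0, 0.001], 'tau': [-0.0, -43.125, -24.421, 0.072, 0.056, -0.0], 'tool_pos': [124.506, 509.592, 226.027], 'tcp_rot': [-3.141, 0.002, 1.331], 'contact_force': [0.043, 0.866, -0.179], 'moment': [-0.009, -0.036, 0.013], 'grip_width': 92.022}
scene {'fx': 424.1045, 'fy': 424.1045, 'cx': 319.3112, 'cy': 199.2718, 'R': [[-0.0558, 0.9984, -0.0091], [0.824, 0.0409, -0.5652], [-0.5639, -0.0391, -0.8249]], 't': [6.912, -382.8299, 1532.5288]}
top {'fx': 512.4226, 'fy': 512.4226, 'cx': 318.4151, 'cy': 199.8774, 'R': [[0.0126, -0.9999, 0.0041], [-0.9911, -0.013, -0.1323], [0.1324, -0.0024, -0.9912]], 't': [-13.1892, 517.901, 1542.6359]}
wrist {'fx': 278.2641, 'fy': 278.2641, 'cx': 318.6407, 'cy': 201.8991, 'T_tool_cam': [[1.0, 0.0017, -0.001, 0.1974], [-0.0013, 0.956, 0.2933, -79.6125], [0.0014, -0.2932, 0.956, -157.9666], [0.0, 0.0, 0.0, 1.0]]}
```

View pics/scene0.png

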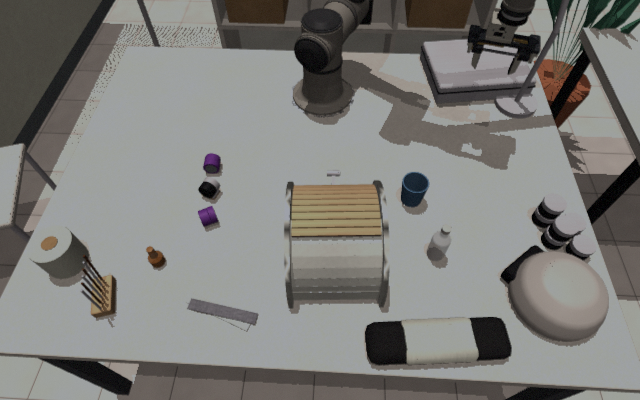

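View pics/top0.png

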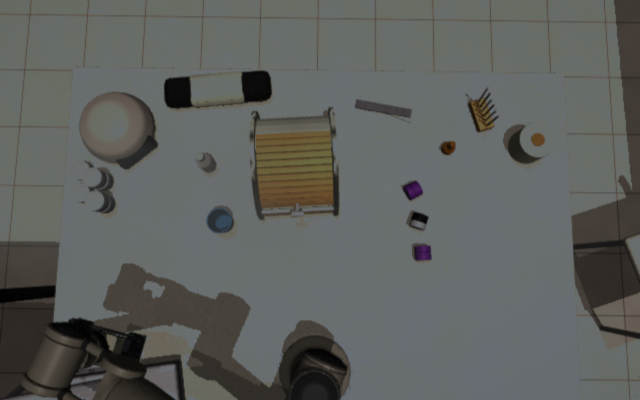

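View pics/wrist0.png

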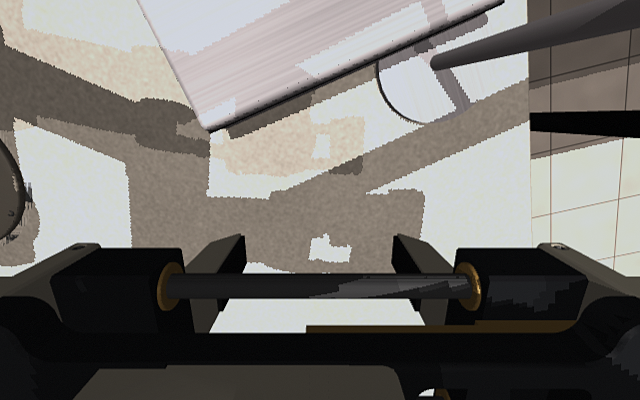

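Run:
```python
import cv2,numpy as np
t=cv2.imread("pics/top0.png");s=cv2.imread("pics/scene0.png")
t=cv2.convertScaleAbs(t,alpha=1.8)
cv2.imwrite("pics/c1.png",cv2.resize(t[90:230,235:355],None,fx=5,fy=4.2,interpolation=2)[:600])
cv2.imwrite("pics/c2.png",cv2.resize(t[170:270,385:455],None,fx=6,fy=6,interpolation=2))
cv2.imwrite("pics/c3.png",cv2.resize(s[170:310,270:400],None,fx=4.2,fy=4.2,interpolation=2))
cv2.imwrite("pics/c4.png",cv2.resize(s[140:240,180:250],None,fx=6,fy=6,interpolation=2))
```

```text
(no output)
```

View pics/c1.png

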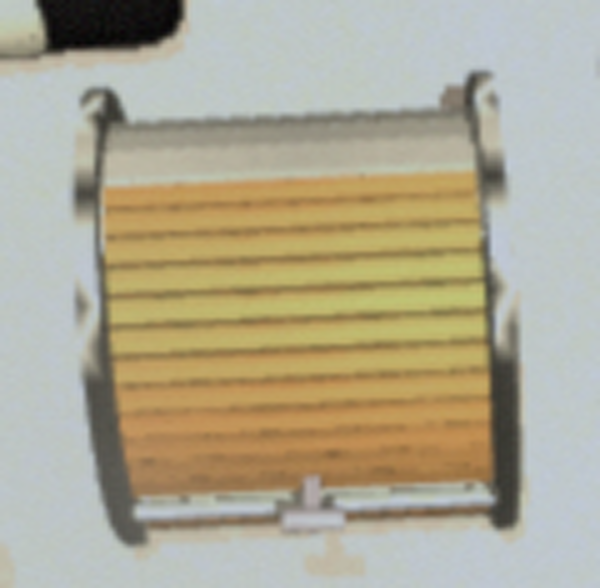

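View pics/c2.png

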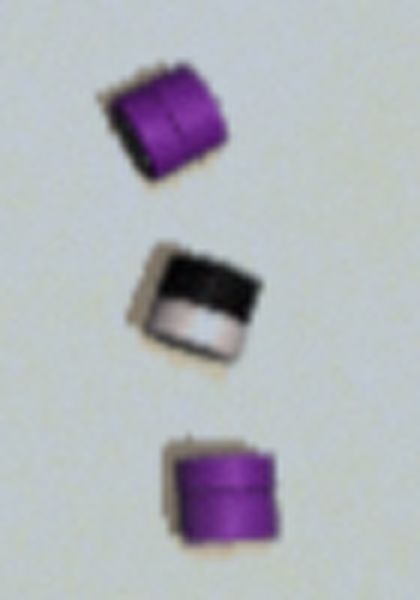

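View pics/c3.png

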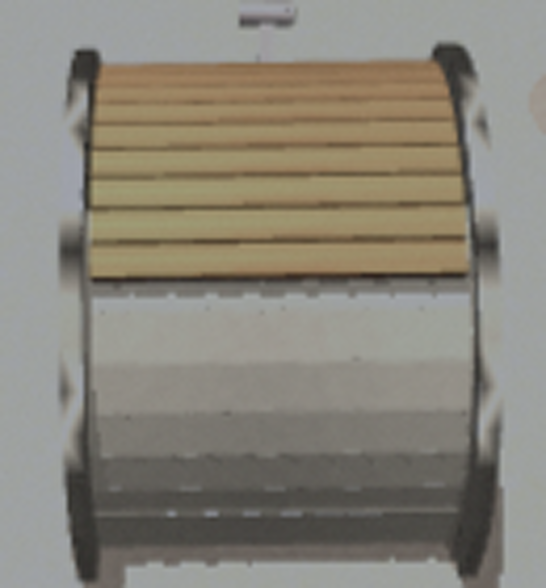

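View pics/c4.png

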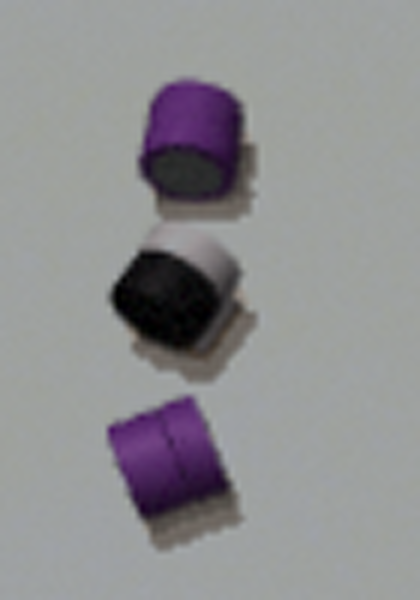

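```bash
cat > h.py <<'E'
from plant import bot
import numpy as np,cv2
from scipy.spatial.transform import Rotation as Ro
from scipy.optimize import least_squares
P={n:bot.camera_params(n) for n in("scene","top","wrist")}
def cam(n,obs=None):
    p=P[n]
    if n!="wrist": return np.array(p["R"]),np.array(p["t"])
    T=np.eye(4);T[:3,:3]=Ro.from_euler('xyz',obs["tcp_rot"]).as_matrix();T[:3,3]=obs["tool_pos"]
    W=np.linalg.inv(T@np.array(p["T_tool_cam"]));return W[:3,:3],W[:3,3]
def proj(n,X,obs=None):
    R,t=cam(n,obs);p=P[n];c=np.atleast_2d(X)@R.T+t
    return np.c_[p["fx"]*c[:,0]/c[:,2]+p["cx"],p["fy"]*c[:,1]/c[:,2]+p["cy"]]
def ray(n,uv,obs=None):
    R,t=cam(n,obs);p=P[n];d=R.T@np.array([(uv[0]-p["cx"])/p["fx"],(uv[1]-p["cy"])/p["fy"],1]);return -R.T@t,d
def atz(n,uv,z,obs=None):
    C,d=ray(n,uv,obs);return C+d*(z-C[2])/d[2]
def tri(obsl):
    A=np.zeros((3,3));b=np.zeros(3)
    for a in obsl:
        C,d=ray(*a);d=d/np.linalg.norm(d);M=np.eye(3)-np.outer(d,d);A+=M;b+=M@C
    return np.linalg.solve(A,b)
E
python3 - <<'E'
from h import *
c1=lambda u,v:(235+u/5,90+v/4.2); c3=lambda u,v:(270+u/4.2,170+v/4.2)
c2=lambda u,v:(385+u/6,170+v/6); c4=lambda u,v:(180+u/6,140+v/6)
np.set_printoptions(precision=1,suppress=True)
X=tri([("top",c1(314,521)),("scene",c3(267,14))]);print("pull",X,proj("top",X),c1(314,521),proj("scene",X),c3(267,14))
for l,r,z in(((105,208),(478,200),185),((106,238),(482,227),192),((107,325),(488,312),200),((110,355),(490,342),198)):
    a=atz("top",c1(*l),z);b=atz("top",c1(*r),z);d=b-a;print("top",a,b,np.linalg.norm(d),np.arctan2(-d[0],d[1])*57.3,(a+b)/2)
for l,r,z in(((92,210),(467,205),200),((91,243),(467,238),198),((92,148),(463,145),193)):
    a=atz("scene",c3(*l),z);b=atz("scene",c3(*r),z);d=b-a;print("sc",a,b,np.linalg.norm(d),np.arctan2(-d[0],d[1])*57.3,(a+b)/2)
# pot
for nm,l in(("blk",(172,253)),):pass
X=tri([("top",c2(204,307)),("scene",c4(178,280))]);print("pot",X)
print("potc z31",atz("top",c2(204,307),40))
a=atz("top",c2(182,348),50);  
# top generator line: lid edge mid and base edge mid at z~56
print(atz("top",c2(193,330),50),atz("top",c2(212,270),50))
print("cup/bottle/varn", atz("top",(221,221),80),atz("top",(204,162),130),atz("top",(448,147),70))
E
```

```text
pull [463.4  56.  128. ] [[296.6 214.1]] (297.8, 214.04761904761904) [[332.3 173.4]] (333.57142857142856, 173.33333333333334)
top [667.6 172.2 185. ] [676.  -38.4 185. ] 210.80782204718864 -177.73291668555558 [671.8  66.9 185. ]
top [645.3 170.2 192. ] [655.6 -40.6 192. ] 211.1244834555038 -177.19409183212588 [650.5  64.8 192. ]
top [584.6 167.  200. ] [596.2 -44.3 200. ] 211.612427180119 -176.87742832926637 [590.4  61.4 200. ]
top [564.9 165.  198. ] [576.4 -45.6 198. ] 210.96563945492414 -176.8790832985737 [570.6  59.7 198. ]
sc [662.4 -32.5 200. ] [648.7 176.6 200. ] 209.49283473724213 3.773284497145516 [655.6  72.  200. ]
sc [682.6 -31.3 198. ] [668.9 176.3 198. ] 207.99198235479338 3.7732583974023814 [675.8  72.5 198. ]
sc [616.4 -37.2 193. ] [603.7 176.2 193. ] 213.789287119716 3.4077277853167987 [610.   69.5 193. ]
pot [ 455.7 -312.2   30.8]
potc z31 [ 455.8 -314.3   40. ]
[ 443.1 -306.6   50. ] [ 473.7 -316.7   50. ]
cup/bottle/varn [444.9 282.   80. ] [612.3 328.7 130. ] [ 681.3 -400.    70. ]
```

Candidates for the pot (top view): purple (414,190), black with aluminium lid (419,220), purple (423,252), far black-and-white jars (92,178)/(92,203). I choose (419,220); its crop shows a black base, an aluminium lid facing the robot, and z≈31. I'll move to a look pose over the pull.

```bash
python3 -m inch '[[[-0.08,0.09,-0.02,0,0,0,-0.2],[-0.2,0.22,-0.04,0,0,0,-0.2],[-0.34,0.37,-0.06,0,0,0,-0.2],[-0.48,0.53,-0.08,0,0,0,-0.2],[-0.62,0.69,-0.1,0,0,0,-0.2],[-0.74,0.82,-0.12,0,0,0,-0.2],[-0.83,0.92,-0.14,0,0,0,-0.2],[-0.88,0.98,-0.15,0,0,0,-0.2],[-0.9,1,-0.15,0,0,0,-0.2],[-0.9,1,-0.15,0,0,0,-0.2]]]' && python3 -m inch '[[[-0.08,0.09,-0.02,0,0,-0.03,-0.2],[-0.2,0.22,-0.04,0,0,-0.08,-0.2],[-0.34,0.37,-0.06,0,0,-0.14,-0.2],[-0.48,0.53,-0.08,0,0,-0.2,-0.2],[-0.62,0.69,-0.1,0,0,-0.26,-0.2],[-0.74,0.82,-0.12,0,0,-0.31,-0.2],[-0.83,0.92,-0.14,0,0,-0.35,-0.2],[-0.88,0.98,-0.15,0,0,-0.38,-0.2],[-0.9,1,-0.15,0,0,-0.38,-0.2],[-0.9,1,-0.15,0,0,-0.38,-0.2]]]'
python3 - <<'E'
from h import *
o=bot.get_obs();im=bot.capture("wrist");cv2.imwrite("pics/w1.png",im[:,:,::-1]);np.save("w1.npy",np.r_[o["tool_pos"],o["tcp_rot"]]);print(o["tool_pos"],o["tcp_rot"],o["time"])
E
```

```text
time: 1.4
tool_pos: [276.0, 287.6, 256.6]
tcp_rot: [-3.141, 0.0, 1.33]
contact_force: [0.1, 0.2, 0.5]
grip_width: 55.2
time: 2.65
tool_pos: [427.5, 65.8, 286.4]
tcp_rot: [-3.141, -0.0, 1.629]
contact_force: [-0.4, 0.7, 0.2]
grip_width: 55.1
[427.48346767  65.79005828 286.39741535] [-3.14086526e+00 -3.99948430e-04  1.62928426e+00] 2.65
```

View pics/w1.png

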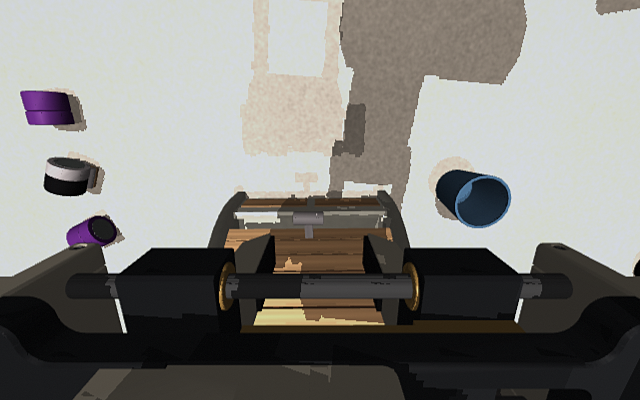

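Run:
```python
import cv2
s=cv2.imread("pics/w1.png")
cv2.imwrite("pics/w1a.png",cv2.resize(s[180:280,200:420],None,fx=3.6,fy=5,interpolation=2))
cv2.imwrite("pics/w1b.png",cv2.resize(s[80:260,10:140],None,fx=3.3,fy=3.3,interpolation=2))
```

```text
(no output)
```

View pics/w1a.png

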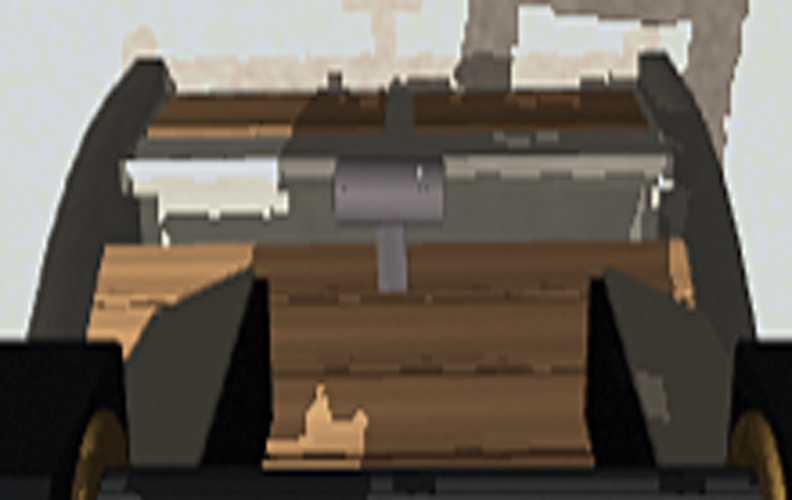

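View pics/w1b.png

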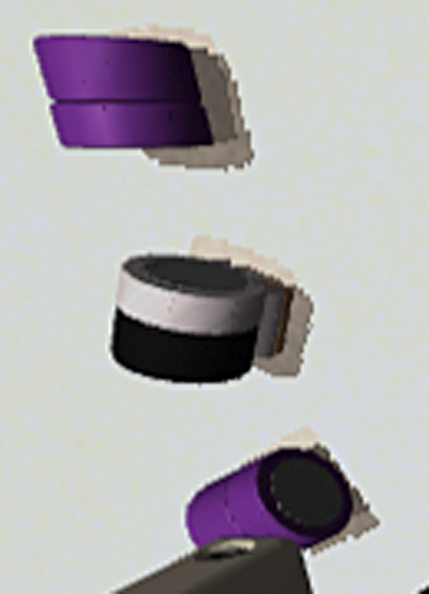

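Run:
```python
from h import *
np.set_printoptions(precision=2,suppress=True)
w=np.load("w1.npy");o=dict(tool_pos=w[:3],tcp_rot=w[3:])
c1=lambda u,v:(235+u/5,90+v/4.2); c3=lambda u,v:(270+u/4.2,170+v/4.2); a=lambda u,v:(200+u/3.6,180+v/5)
pw=a(389,189)
for z in(110,120,128,135):print(z,atz("wrist",pw,z,o))
print("tri3",tri([("top",c1(314,521)),("scene",c3(267,14)),("wrist",pw,o)]),tri([("top",c1(314,521)),("wrist",pw,o)]),tri([("scene",c3(267,14)),("wrist",pw,o)]))
L=[("top",(105,208),1,c1,None),]
tl=[((105,208),(478,200)),((106,238),(482,227)),((107,325),(488,312)),((110,355),(490,342))]
sl=[((92,210),(467,205)),((91,243),(467,238)),((92,148),(463,145))]
# slat joints: angle free per line; q via pull
def res(p):
    x,y,yaw,q=p[:4];Rz=Ro.from_euler('z',yaw).as_matrix();W=lambda s:np.array([x,y,0])+Rz@np.array(s)
    pull=W([-188*np.cos(q+.262),0,45+188*np.sin(q+.262)])
    r=[proj("top",pull)[0]-c1(314,521),proj("scene",pull)[0]-c3(267,14),proj("wrist",pull,o)[0]-np.array(pw)]
    k=4
    for n,ls,c,sg in(("top",tl,c1,1),("scene",sl,c3,-1)):
        for l,rr in ls:
            th=p[k];k+=1
            for pt,s in((l,sg),(rr,-sg)):
                r.append(proj(n,W([-155*np.cos(th),s*105,45+155*np.sin(th)]))[0]-c(*pt))
    return np.concatenate(r)
f=least_squares(res,[632,66,.058,.2]+[1.8,1.7,1.3,1.2]+[1.7,1.8,1.4],loss="soft_l1")
print(f.x);print(res(f.x).reshape(-1,2))
d=np.degrees(f.x[4:])
# slat pitch
print(d)
```

```text
110 [472.21  54.85 110.  ]
120 [468.5   55.04 120.  ]
128 [465.54  55.2  128.  ]
135 [462.94  55.33 135.  ]
tri3 [464.17  55.7  129.5 ] [463.35  53.85 132.97] [464.74  57.29 130.15]
[631.75  66.31   0.06   0.21   1.81   1.68   1.31   1.18   1.72   1.85
   1.46]
[[-1.18 -0.42]
 [-1.25 -0.15]
 [ 0.57 -0.13]
 [-0.91  0.86]
 [-0.69 -0.78]
 [-1.02  0.51]
 [-1.07 -0.43]
 [-0.34  0.28]
 [-1.23 -0.23]
 [-0.44  0.29]
 [-1.34 -0.22]
 [-1.85 -0.12]
 [-1.81  0.17]
 [-1.76 -0.13]
 [-1.29  0.16]
 [-1.32  0.13]
 [-2.28 -0.05]]
[103.91  96.25  74.86  67.42  98.56 105.74  83.54]
```

```bash
python3 -m inch '[[[-0.03,0.09,0.03,0,0,0,-0.2],[-0.063,0.18,0.1,0,0,0,-0.2],[-0.063,0.18,0.22,0,0,0,-0.2],[-0.063,0.18,0.37,0,0,0,-0.2],[-0.063,0.18,0.52,0,0,0,-0.2],[-0.063,0.18,0.66,0,0,0,-0.2],[-0.063,0.18,0.77,0,0,0,-0.2],[-0.063,0.18,0.84,0,0,0,-0.2],[-0.063,0.18,0.875,0,0,0,-0.2],[-0.063,0.18,0.875,0,0,0,-0.2]]]'
python3 - <<'E'
from h import *
o=bot.get_obs();im=bot.capture("wrist");cv2.imwrite("pics/w2.png",im[:,:,::-1])
im=bot.capture("scene");cv2.imwrite("pics/s2.png",cv2.resize(im[120:260,250:420,::-1],None,fx=4,fy=4))
E
```

```text
time: 3.95
tool_pos: [464.4, 55.0, 111.8]
tcp_rot: [-3.142, -0.0, 1.63]
contact_force: [-0.1, 0.2, -0.0]
grip_width: 55.0
```

View pics/w2.png

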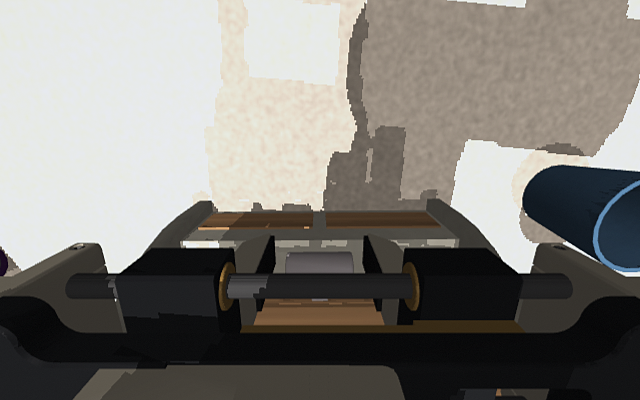

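View pics/s2.png

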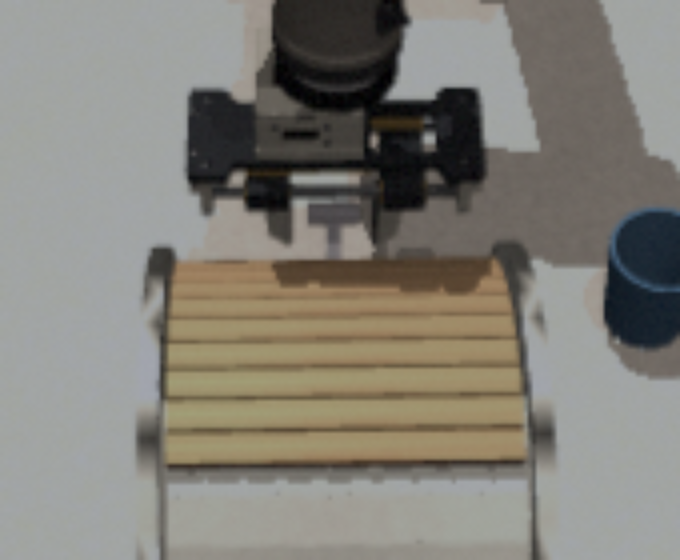

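The barrel (320,262) sits midway between the fingers. Next I close on it.

```bash
python3 -m inch '[[[0,0,0,0,0,0,1],[0,0,0,0,0,0,1],[0,0,0,0,0,0,1],[0,0,0,0,0,0,1],[0,0,0,0,0,0,1],[0,0,0,0,0,0,1],[0,0,0,0,0,0,1],[0,0,0,0,0,0,1],[0,0,0,0,0,0,1],[0,0,0,0,0,0,1]]]'
python3 - <<'E'
# arc: from theta0, steps; displacement in tool axes (fwd=tool y, up=-tool z), share of 200mm
import numpy as np
q0=.21
for a,b in((.21,.85),(.85,1.35),(1.35,1.56)):
    for k in range(1,11):
        s=k/9 if k<10 else 1; s=min(s,1); s=s*s*(3-2*s); q=a+(b-a)*s
        f=lambda q:np.array([-188*np.cos(q+.262),188*np.sin(q+.262)])
        d=(f(q)-f(a))/200; print("%.3f %.3f"%(d[0],-d[1]),end=" | ")
    print()
E
```

```text
time: 5.3
tool_pos: [464.4, 55.3, 111.8]
tcp_rot: [3.141, -0.001, 1.629]
contact_force: [-0.3, 5.0, 2.0]
grip_width: 35.8
0.010 -0.018 | 0.037 -0.066 | 0.082 -0.132 | 0.142 -0.206 | 0.213 -0.276 | 0.287 -0.335 | 0.354 -0.379 | 0.403 -0.406 | 0.421 -0.415 | 0.421 -0.415 | 
0.015 -0.007 | 0.054 -0.025 | 0.112 -0.047 | 0.183 -0.068 | 0.260 -0.084 | 0.333 -0.094 | 0.396 -0.097 | 0.439 -0.097 | 0.455 -0.096 | 0.455 -0.096 | 
0.007 0.000 | 0.025 0.001 | 0.051 0.003 | 0.082 0.007 | 0.114 0.012 | 0.145 0.017 | 0.171 0.023 | 0.188 0.027 | 0.195 0.029 | 0.195 0.029 |
```

Width 35.8 mm, so the barrel is gripped. First arc stage.

```bash
python3 -m inch '[[[0,0.01,-0.018,0,0,0,1],[0,0.037,-0.066,0,0,0,1],[0,0.082,-0.132,0,0,0,1],[0,0.142,-0.206,0,0,0,1],[0,0.213,-0.276,0,0,0,1],[0,0.287,-0.335,0,0,0,1],[0,0.354,-0.379,0,0,0,1],[0,0.403,-0.406,0,0,0,1],[0,0.421,-0.415,0,0,0,1],[0,0.421,-0.415,0,0,0,1]]]'
```

```text
time: 6.55
tool_pos: [547.5, 60.8, 193.7]
tcp_rot: [-3.138, -0.002, 1.63]
contact_force: [-0.6, 6.8, -1.6]
grip_width: 35.7
```

```bash
python3 -m inch '[[[0,0.015,-0.007,0,0,0,1],[0,0.054,-0.025,0,0,0,1],[0,0.112,-0.047,0,0,0,1],[0,0.183,-0.068,0,0,0,1],[0,0.26,-0.084,0,0,0,1],[0,0.333,-0.094,0,0,0,1],[0,0.396,-0.097,0,0,0,1],[0,0.439,-0.097,0,0,0,1],[0,0.455,-0.096,0,0,0,1],[0,0.455,-0.096,0,0,0,1]]]' && python3 -m inch '[[[0,0.007,0,0,0,0,1],[0,0.025,0.001,0,0,0,1],[0,0.051,0.003,0,0,0,1],[0,0.082,0.007,0,0,0,1],[0,0.114,0.012,0,0,0,1],[0,0.145,0.017,0,0,0,1],[0,0.171,0.023,0,0,0,1],[0,0.188,0.027,0,0,0,1],[0,0.195,0.029,0,0,0,1],[0,0.195,0.029,0,0,0,1]]]'
```

```text
time: 7.8
tool_pos: [638.8, 66.9, 213.1]
tcp_rot: [-3.14, -0.003, 1.631]
contact_force: [-0.4, 7.4, -1.2]
grip_width: 35.6
time: 9.05
tool_pos: [677.5, 69.6, 207.6]
tcp_rot: [-3.14, -0.003, 1.631]
contact_force: [-0.5, 8.9, 0.9]
grip_width: 35.7
```

```bash
python3 -m inch '[[[0,0,0,0,0,0,-0.2],[0,0,0,0,0,0,-0.2],[0,0,0,0,0,0,-0.2],[0,0,0,0,0,0,-0.2],[0,0,-0.05,0,0,0,-0.2],[0,0,-0.15,0,0,0,-0.2],[0,-0.1,-0.28,0,0,0,-0.2],[0,-0.25,-0.36,0,0,0,-0.2],[0,-0.4,-0.4,0,0,0,-0.2],[0,-0.5,-0.4,0,0,0,-0.2]]]'
python3 - <<'E'
from h import *
o=bot.get_obs();im=bot.capture("wrist");cv2.imwrite("pics/w3.png",im[:,:,::-1]);np.save("w3.npy",np.r_[o["tool_pos"],o["tcp_rot"]]);print(o["tool_pos"],o["tcp_rot"])
im=bot.capture("top");cv2.imwrite("pics/t3.png",im[:,:,::-1])
E
```

```text
time: 10.3
tool_pos: [577.7, 61.4, 290.2]
tcp_rot: [3.139, 0.0, 1.629]
contact_force: [1.4, 0.6, 0.1]
grip_width: 54.6
[577.72260796  61.43565871 290.23055862] [3.13851596e+00 2.85796119e-04 1.62944799e+00]
```

View pics/w3.png

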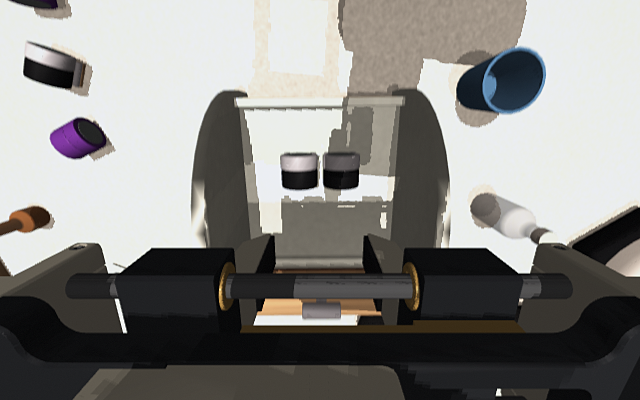

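View pics/t3.png

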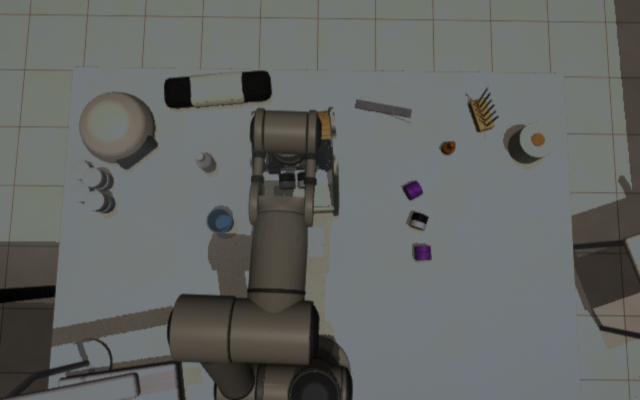

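Run:
```python
import cv2
s=cv2.imread("pics/w3.png")
cv2.imwrite("pics/w3a.png",cv2.resize(s[85:225,225:415],None,fx=4,fy=4,interpolation=2))
cv2.imwrite("pics/w3b.png",cv2.resize(s[30:110,10:110],None,fx=6,fy=6,interpolation=2))
```

```text
(no output)
```

View pics/w3a.png

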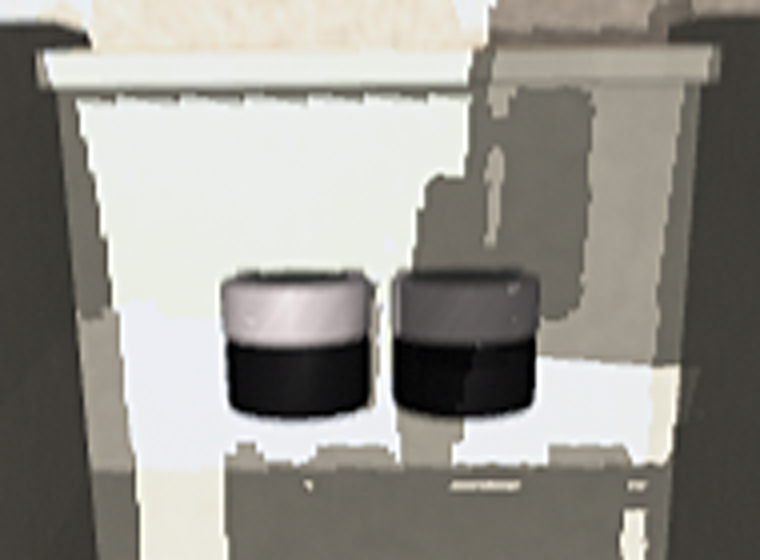

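Run:
```python
from h import *
np.set_printoptions(precision=1,suppress=True)
w=np.load("w3.npy");o=dict(tool_pos=w[:3],tcp_rot=w[3:])
c=lambda u,v:(225+u/4,85+v/4)
for y in(296.5,382,466.5):
    a=atz("wrist",c(y,286),101,o);b=atz("wrist",c(y+1,413),101,o);print(a,b,(a+b)/2,np.linalg.norm(b-a))
# predicted
x,y,yaw=631.75,66.3,.06;Rz=Ro.from_euler('z',yaw).as_matrix();W=lambda s:np.array([x,y,0])+Rz@np.array(s)
print("pred gap",W([-60,0,118]))
# silhouettes of lower pots at their mid height
for s,e in((28,0),(-28,0)):print(W([-60,s,77]))
print("sill ends z71 y+-109?",atz("wrist",c(40,50),71,o),atz("wrist",c(718,50),71,o), W([-153,109,71]),W([-153,-109,71]))
def over(im,off,sc):
    pass
s=cv2.imread("pics/w3.png");S=cv2.resize(s,None,fx=4,fy=4,interpolation=2)
def dr(pts,col):
    p=proj("wrist",np.array([W(q) for q in pts]),o)*4+1.5
    cv2.polylines(S,[p.astype(np.int32)],True,col,1)
th=np.linspace(0,2*np.pi,40)
for yy in(28,-28):
    for xx in(-82,-38):dr([(xx,yy+25*np.cos(t),77+25*np.sin(t)) for t in th],(0,0,255))
dr([(-153,109,71),(-153,-109,71),(-143,-109,71),(-143,109,71)],(0,255,0))
cv2.imwrite("pics/w3o.png",S[340:900,900:1660])
```

```text
[547.6  35.1 101. ] [588.2  37.  101. ] [567.9  36.1 101. ] 40.68718465227284
[546.   61.6 101. ] [586.6  64.5 101. ] [566.3  63.1 101. ] 40.68002015281143
[544.4  87.8 101. ] [584.9  91.6 101. ] [564.7  89.7 101. ] 40.69355987927065
pred gap [571.9  62.7 118. ]
[570.2  90.7  77. ]
[573.5  34.8  77. ]
sill ends z71 y+-109? [482.1 -51.1  71. ] [469.2 163.9  71. ] [472.5 165.9  71. ] [485.6 -51.7  71. ]
```

View pics/w3o.png

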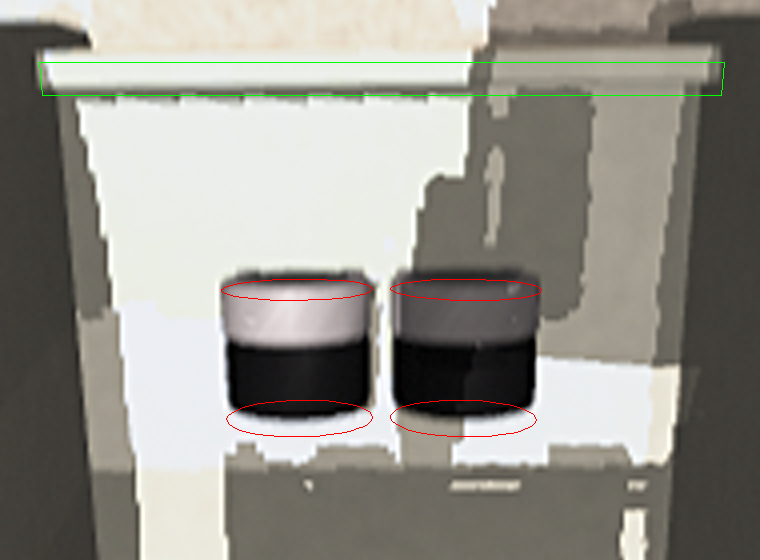

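View pics/w3b.png

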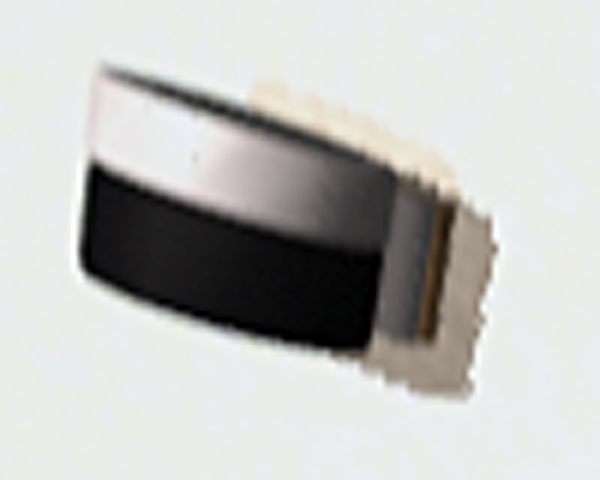

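```bash
python3 -m inch '[[[-0.08,-0.04,0,0,0,0,-0.2],[-0.2,-0.09,0,0,0,0,-0.2],[-0.34,-0.16,0,0,0,0,-0.2],[-0.48,-0.22,0,0,0,0,-0.2],[-0.62,-0.29,0,0,0,0,-0.2],[-0.74,-0.34,0,0,0,0,-0.2],[-0.83,-0.38,0,0,0,0,-0.2],[-0.89,-0.41,0,0,0,0,-0.2],[-0.91,-0.42,0,0,0,0,-0.2],[-0.91,-0.42,0,0,0,0,-0.2]]]' && python3 -m inch '[[[-0.08,-0.04,0.02,0,0,0.04,-1],[-0.2,-0.09,0.04,0,0,0.1,-1],[-0.34,-0.16,0.06,0,0,0.17,-1],[-0.48,-0.22,0.1,0,0,0.24,-1],[-0.62,-0.29,0.14,0,0,0.31,-1],[-0.74,-0.34,0.17,0,0,0.37,-1],[-0.83,-0.38,0.19,0,0,0.42,-1],[-0.89,-0.41,0.2,0,0,0.46,-1],[-0.91,-0.42,0.2,0,0,0.47,-1],[-0.91,-0.42,0.2,0,0,0.47,-1]]]'
python3 - <<'E'
from h import *
o=bot.get_obs();im=bot.capture("wrist");cv2.imwrite("pics/w4.png",im[:,:,::-1]);np.save("w4.npy",np.r_[o["tool_pos"],o["tcp_rot"]]);print(o["tool_pos"],o["tcp_rot"])
im=bot.capture("top");cv2.imwrite("pics/t4.png",im[:,:,::-1])
E
```

```text
time: 11.65
tool_pos: [505.3, -125.1, 288.0]
tcp_rot: [-3.142, -0.0, 1.629]
contact_force: [0.7, 0.6, -0.1]
grip_width: 55.2
time: 12.9
tool_pos: [432.2, -311.5, 248.3]
tcp_rot: [3.141, -0.0, 1.261]
contact_force: [-1.1, 0.6, -0.4]
grip_width: 91.9
[ 432.17977559 -311.54177078  248.26915174] [ 3.14127605e+00 -1.42728051e-04  1.26060335e+00]
```

View pics/w4.png

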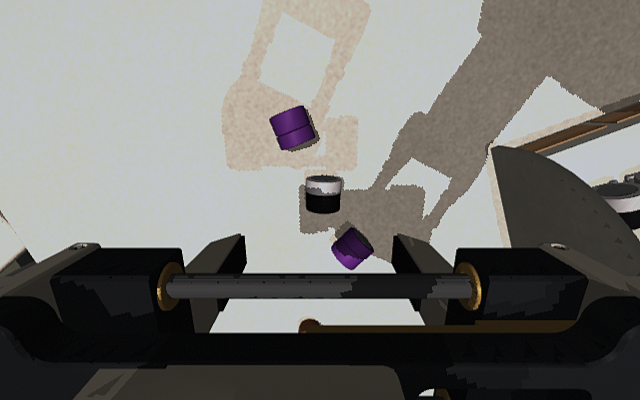

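View pics/t4.png

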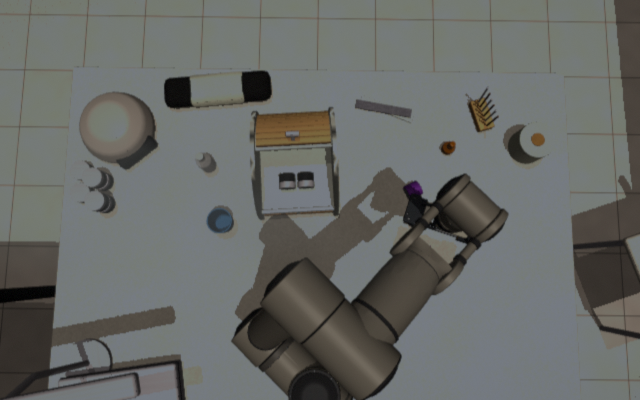

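Run:
```python
from h import *
np.set_printoptions(precision=3,suppress=True)
w=np.load("w4.npy");o=dict(tool_pos=w[:3],tcp_rot=w[3:])
x,y,psi=455.7,-312.5,1.26-np.pi/2
s=cv2.imread("pics/w4.png");cv2.imwrite("pics/w4a.png",cv2.resize(s[90:290,240:400],None,fx=4,fy=3,interpolation=2)[:600])
S=cv2.resize(s,None,fx=6,fy=6,interpolation=2)
Rz=Ro.from_euler('z',psi).as_matrix()
th=np.linspace(0,2*np.pi,40)
for xx in(-22,-4,22):
    p=proj("wrist",np.array([np.array([x,y,0])+Rz@np.array([xx,25*np.cos(t),31+25*np.sin(t)]) for t in th]),o)*6+2.5
    cv2.polylines(S,[p.astype(np.int32)],True,(0,0,255),1)
cv2.imwrite("pics/w4o.png",S[6*160:6*230,6*285:6*375])
```

```text
(no output)
```

View pics/w4o.png

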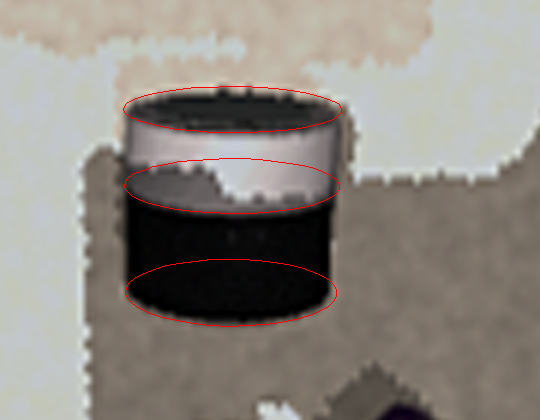

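```bash
python3 -m inch '[[[0.01,0.05,0.05,0,0,0,-1],[0.028,0.111,0.14,0,0,0,-1],[0.028,0.111,0.27,0,0,0,-1],[0.028,0.111,0.41,0,0,0,-1],[0.028,0.111,0.55,0,0,0,-1],[0.028,0.111,0.68,0,0,0,-1],[0.028,0.111,0.79,0,0,0,-1],[0.028,0.111,0.87,0,0,0,-1],[0.028,0.111,0.9,0,0,0,-1],[0.028,0.111,0.9,0,0,0,-1]]]'
python3 - <<'E'
from h import *
im=bot.capture("wrist");cv2.imwrite("pics/w5.png",im[:,:,::-1])
E
```

```text
time: 14.25
tool_pos: [455.0, -313.1, 67.8]
tcp_rot: [-3.141, -0.0, 1.26]
contact_force: [0.3, -0.9, 0.9]
grip_width: 91.7
```

View pics/w5.png

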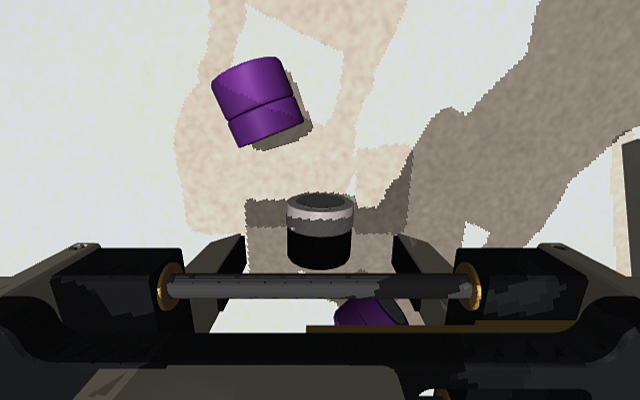

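The pot is at (320,232), midway between the fingers. Next: down, then close.

```bash
python3 -m inch '[[[0,0,0.05,0,0,0,-1],[0,0,0.12,0,0,0,-1],[0,0,0.19,0,0,0,-1],[0,0,0.23,0,0,0,-1],[0,0,0.24,0,0,0,-1],[0,0,0.24,0,0,0,1],[0,0,0.24,0,0,0,1],[0,0,0.24,0,0,0,1],[0,0,0.24,0,0,0,1],[0,0,0.24,0,0,0,1]]]' && python3 -m inch '[[[0,0,0,0,0,0,1],[0,0,0,0,0,0,1],[0,0,-0.05,0,0,0,1],[0,0,-0.13,0,0,0,1],[0,0,-0.23,0,0,0,1],[0,0,-0.34,0,0,0,1],[0,0,-0.44,0,0,0,1],[0,0,-0.5,0,0,0,1],[0,0,-0.52,0,0,0,1],[0,0,-0.52,0,0,0,1]]]'
python3 - <<'E'
from h import *
im=bot.capture("wrist");cv2.imwrite("pics/w6.png",im[:,:,::-1])
im=bot.capture("scene");cv2.imwrite("pics/s6.png",cv2.resize(im[100:260,150:350,::-1],None,fx=4,fy=3.7))
E
```

```text
time: 15.55
tool_pos: [455.0, -312.7, 20.3]
tcp_rot: [3.142, -0.001, 1.26]
contact_force: [0.1, 1.9, 1.3]
grip_width: 48.8
time: 16.8
tool_pos: [454.7, -313.1, 124.0]
tcp_rot: [-3.141, -0.0, 1.26]
contact_force: [-0.2, -0.5, -1.2]
grip_width: 49.3
```

View pics/w6.png

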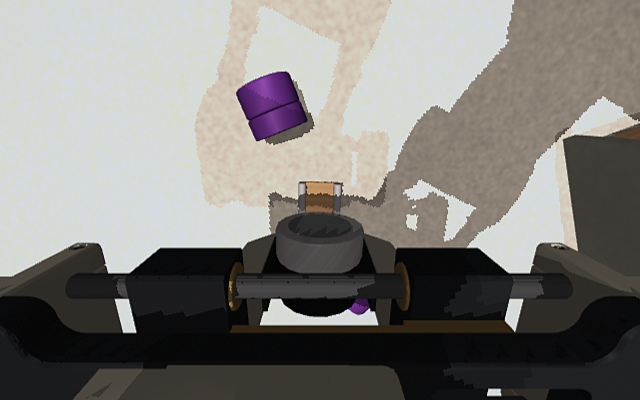

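View pics/s6.png

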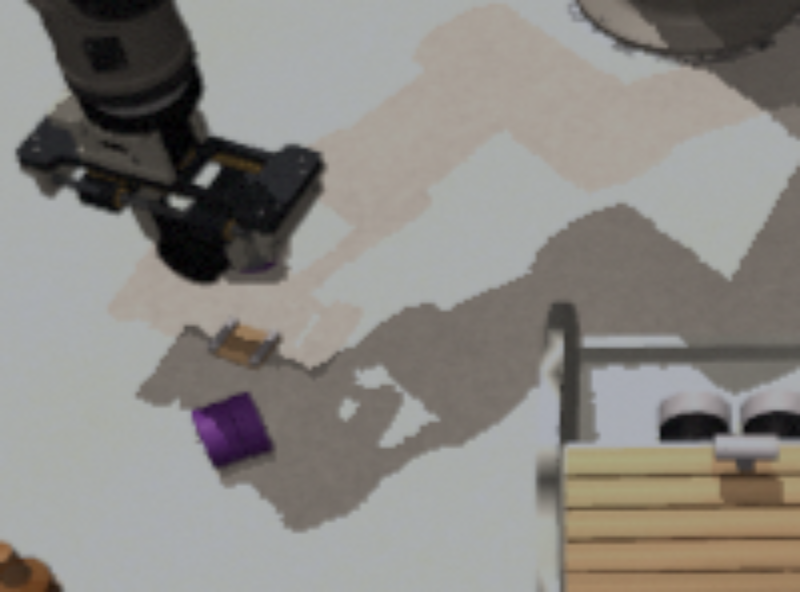

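```bash
python3 -m inch '[[[0.03,0,-0.08,0,0,0,1],[0.1,0,-0.2,0,0,0,1],[0.22,0,-0.34,0,0,0,1],[0.36,0,-0.48,0,0,0,1],[0.51,0,-0.59,0,0,0,1],[0.66,0,-0.67,0,0,0,1],[0.79,0,-0.71,0,0,0,1],[0.89,0,-0.73,0,0,0,1],[0.95,-0.01,-0.73,0,0,0,1],[0.95,-0.01,-0.73,0,0,0,1]]]' && python3 -m inch '[[[0.06,0,0,0,0,-0.02,1],[0.17,0,0,0,0,-0.07,1],[0.31,0,0,0,0,-0.14,1],[0.46,0,0,0,0,-0.22,1],[0.61,0,0,0,0,-0.3,1],[0.75,0,0,0,0,-0.37,1],[0.87,-0.01,0,0,0,-0.43,1],[0.96,-0.02,0,0,0,-0.46,1],[1,-0.02,0,0,0,-0.47,1],[1,-0.02,0,0,0,-0.47,1]]]'
python3 - <<'E'
from h import *
o=bot.get_obs();im=bot.capture("wrist");cv2.imwrite("pics/w7.png",im[:,:,::-1]);np.save("w7.npy",np.r_[o["tool_pos"],o["tcp_rot"]]);print(o["tool_pos"],o["tcp_rot"])
E
```

```text
time: 18.15
tool_pos: [510.9, -130.9, 270.2]
tcp_rot: [-3.141, -0.0, 1.262]
contact_force: [0.6, -0.2, -1.6]
grip_width: 49.6
time: 19.4
tool_pos: [568.4, 60.0, 270.0]
tcp_rot: [-3.141, 0.0, 1.63]
contact_force: [0.1, -0.5, -1.0]
grip_width: 49.6
[568.3655976   60.03698993 270.00100869] [-3.14138336e+00  1.47530915e-04  1.62950834e+00]
```

View pics/w7.png

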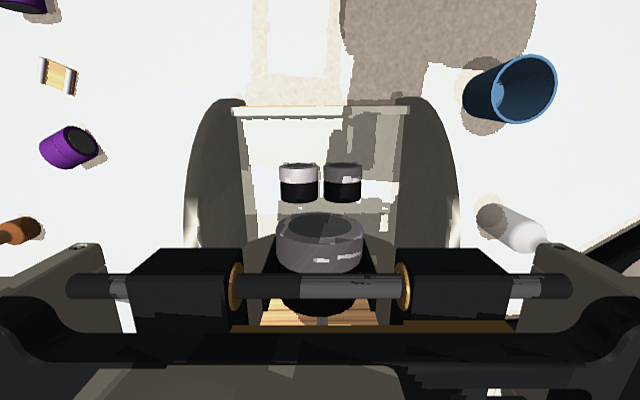

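Run:
```python
from h import *
w=np.load("w7.npy");o=dict(tool_pos=w[:3],tcp_rot=w[3:])
s=cv2.imread("pics/w7.png");S=cv2.resize(s,None,fx=5,fy=5,interpolation=2)
th=np.linspace(0,2*np.pi,40)
def pot(c,psi):
    Rz=Ro.from_euler('z',psi).as_matrix()
    for xx in(-22,-4,22):
        p=proj("wrist",np.array([np.array(c)+Rz@np.array([xx,25*np.cos(t),25*np.sin(t)]) for t in th]),o)*5+2
        cv2.polylines(S,[p.astype(np.int32)],True,(0,0,255),1)
Rz=Ro.from_euler('z',.06).as_matrix()
for yy in(28,-28): pot(np.array([628.3,66.3,0])+Rz@np.array([-60,yy,77]),.06)
pot(w[:3]+[0,0,10.7],.06)
cv2.imwrite("pics/w7o.png",S[5*150:5*270,5*250:5*390])
```

```text
(no output)
```

View pics/w7o.png

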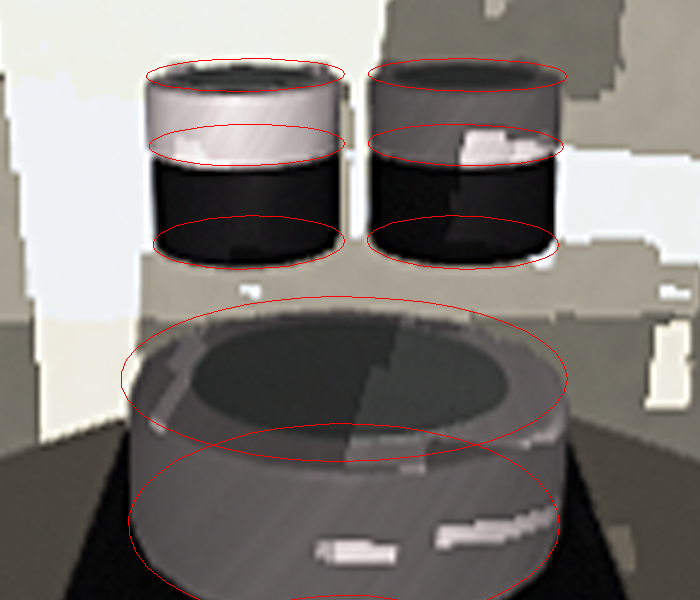

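```bash
python3 -m inch '[[[0.011,-0.005,0.04,0,0,0,1],[0.011,-0.005,0.12,0,0,0,1],[0.011,-0.005,0.22,0,0,0,1],[0.011,-0.005,0.33,0,0,0,1],[0.011,-0.005,0.45,0,0,0,1],[0.011,-0.005,0.56,0,0,0,1],[0.011,-0.005,0.66,0,0,0,1],[0.011,-0.005,0.72,0,0,0,1],[0.011,-0.005,0.75,0,0,0,1],[0.011,-0.005,0.75,0,0,0,1]]]'
python3 - <<'E'
from h import *
o=bot.get_obs();im=bot.capture("wrist");cv2.imwrite("pics/w8.png",im[:,:,::-1]);print(o["tool_pos"],o["contact_force"])
im=bot.capture("top");cv2.imwrite("pics/t8.png",im[:,:,::-1])
im=bot.capture("scene");cv2.imwrite("pics/s8.png",cv2.resize(im[130:290,250:420,::-1],None,fx=4,fy=3.7))
E
```

```text
time: 20.7
tool_pos: [567.2, 62.1, 120.1]
tcp_rot: [-3.142, -0.0, 1.629]
contact_force: [-0.1, -0.6, -1.8]
grip_width: 49.2
[567.19966544  62.06015544 120.10237979] [-0.09667727 -0.58252985 -1.81981315]
```

View pics/w8.png

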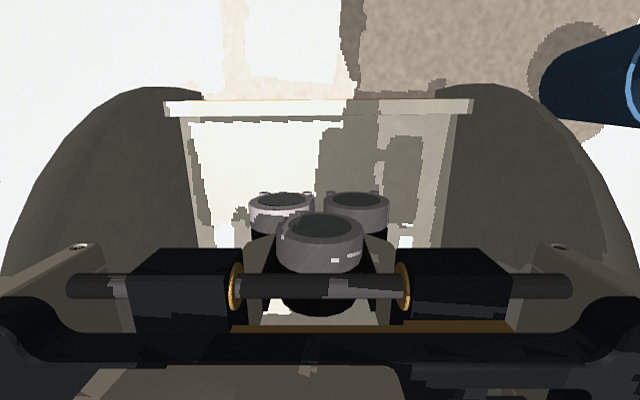

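View pics/s8.png

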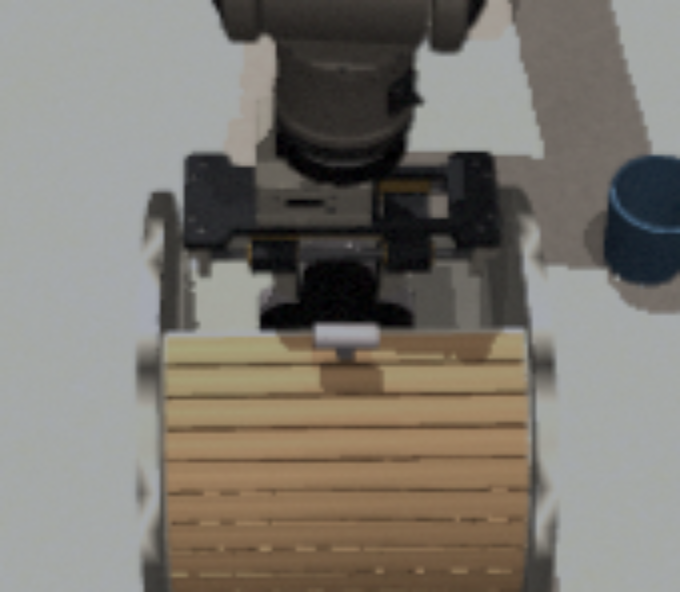

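```bash
python3 -m inch '[[[0,0,0.005,0,0,0,1],[0,0,0.012,0,0,0,1],[0,0,0.02,0,0,0,1],[0,0,0.028,0,0,0,1],[0,0,0.036,0,0,0,1],[0,0,0.043,0,0,0,1],[0,0,0.048,0,0,0,1],[0,0,0.05,0,0,0,1],[0,0,0.05,0,0,0,1],[0,0,0.05,0,0,0,1]]]'
```

```text
time: 22.1
tool_pos: [567.2, 62.2, 110.2]
tcp_rot: [3.141, -0.0, 1.629]
contact_force: [0.0, 0.6, -0.7]
grip_width: 49.3
```

```bash
python3 -m inch '[[[0,0,0.001,0,0,0,1],[0,0,0.003,0,0,0,1],[0,0,0.005,0,0,0,1],[0,0,0.007,0,0,0,1],[0,0,0.009,0,0,0,1],[0,0,0.01,0,0,0,1],[0,0,0.01,0,0,0,1],[0,0,0.01,0,0,0,1],[0,0,0.01,0,0,0,1],[0,0,0.01,0,0,0,1]]]'
```

```text
time: 23.35
tool_pos: [567.2, 62.2, 108.1]
tcp_rot: [3.142, -0.0, 1.629]
contact_force: [0.0, 0.3, -0.6]
grip_width: 49.4
```

```bash
python3 -m inch '[[[0,0,0.001,0,0,0,1],[0,0,0.002,0,0,0,1],[0,0,0.003,0,0,0,1],[0,0,0.004,0,0,0,1],[0,0,0.005,0,0,0,1],[0,0,0.006,0,0,0,1],[0,0,0.007,0,0,0,1],[0,0,0.008,0,0,0,1],[0,0,0.008,0,0,0,1],[0,0,0.008,0,0,0,1]]]'
```

```text
time: 24.6
tool_pos: [567.6, 62.2, 107.8]
tcp_rot: [3.14, 0.0, 1.63]
contact_force: [-3.0, -0.7, 10.7]
grip_width: 49.3
```

```bash
python3 -m inch '[[[0,0,-0.002,0,0,0,1],[0,0,-0.005,0,0,0,1],[0,0,-0.005,0,0,0,1],[0,0,-0.005,0,0,0,-0.1],[0,0,-0.005,0,0,0,-0.13],[0,0,-0.005,0,0,0,-0.2],[0,0,-0.005,0,0,0,-0.3],[0,0,-0.005,0,0,0,-0.4],[0,0,-0.005,0,0,0,-0.45],[0,0,-0.005,0,0,0,-0.45]]]'
python3 - <<'E'
from h import *
o=bot.get_obs();im=bot.capture("wrist");cv2.imwrite("pics/w9.png",im[:,:,::-1]);print(o["tool_pos"],o["contact_force"],o["grip_width"])
E
```

```text
time: 25.85
tool_pos: [567.2, 62.2, 107.5]
tcp_rot: [3.142, -0.0, 1.629]
contact_force: [-0.9, 0.4, 0.7]
grip_width: 66.4
[567.20762272  62.1846264  107.52219775] [-0.88146221  0.38688771  0.66544754] 66.40977225952017
```

View pics/w9.png

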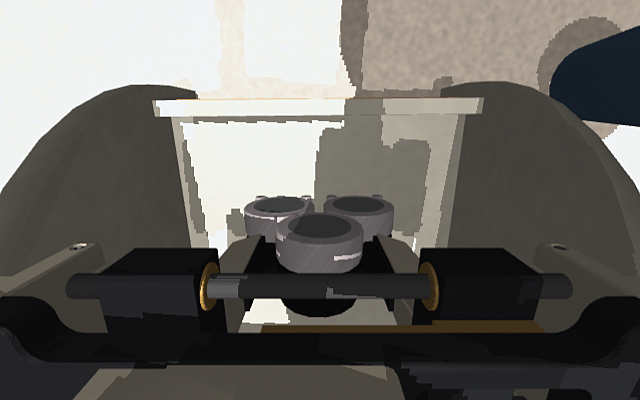

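```bash
python3 -m inch '[[[0,0,-0.03,0,0,0,-0.45],[0,0,-0.08,0,0,0,-0.45],[0,0,-0.18,0,0,0,-0.45],[0,0,-0.31,0,0,0,-0.45],[0,0,-0.46,0,0,0,-0.45],[0,0,-0.61,0,0,0,-0.45],[0,0,-0.74,0,0,0,-0.45],[0,0,-0.84,0,0,0,-0.45],[0,0,-0.9,0,0,0,-0.45],[0,0,-0.92,0,0,0,-0.45]]]'
python3 - <<'E'
from h import *
o=bot.get_obs();im=bot.capture("wrist");cv2.imwrite("pics/w10.png",im[:,:,::-1]);w=np.r_[o["tool_pos"],o["tcp_rot"]];np.save("w10.npy",w)
S=cv2.resize(im[:,:,::-1],None,fx=5,fy=5,interpolation=2)
th=np.linspace(0,2*np.pi,40)
def pot(c,psi):
    Rz=Ro.from_euler('z',psi).as_matrix()
    for xx in(-22,-4,22):
        p=proj("wrist",np.array([np.array(c)+Rz@np.array([xx,25*np.cos(t),25*np.sin(t)]) for t in th]),o)*5+2
        cv2.polylines(S,[p.astype(np.int32)],True,(0,0,255),1)
Rz=Ro.from_euler('z',.06).as_matrix()
for yy,z in((28,77),(-28,77),(0,118)): pot(np.array([628.3,66,0])+Rz@np.array([-60,yy,z]),.06)
cv2.imwrite("pics/w10o.png",S[5*140:5*250,5*250:5*390])
E
```

```text
time: 27.15
tool_pos: [567.3, 62.2, 292.3]
tcp_rot: [3.14, 0.0, 1.63]
contact_force: [-0.4, 0.7, 0.6]
grip_width: 66.8
```

View pics/w10.png

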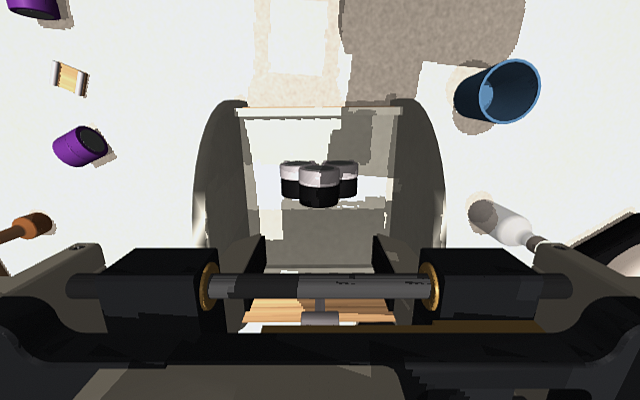

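View pics/w10o.png

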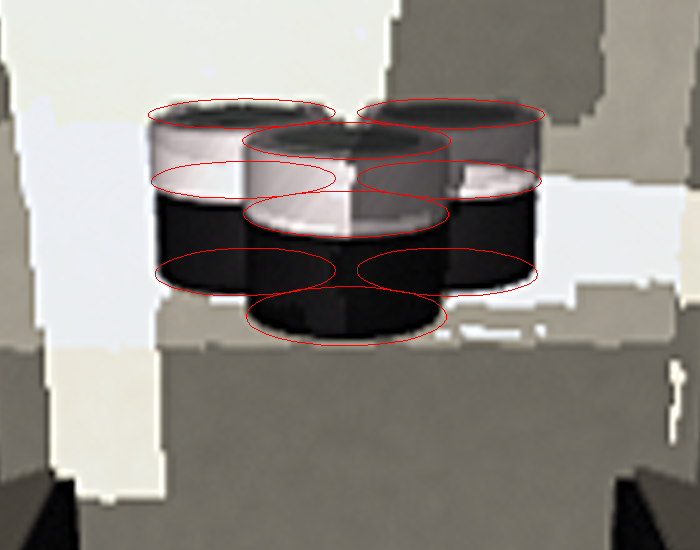

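The third pot matches the predicted saddle position and its lid is to the front. Now back to the pull.

```bash
python3 -m inch '[[[0,0.08,0,0,0,0,-0.2],[0,0.22,0,0,0,0,-0.2],[0.005,0.38,0,0,0,0,-0.2],[0.005,0.5,0.03,0,0,0,-0.2],[0.005,0.552,0.1,0,0,0,-0.2],[0.005,0.552,0.2,0,0,0,-0.2],[0.005,0.552,0.3,0,0,0,-0.2],[0.005,0.552,0.38,0,0,0,-0.2],[0.005,0.552,0.42,0,0,0,-0.2],[0.005,0.552,0.42,0,0,0,-0.2]]]'
python3 - <<'E'
from h import *
im=bot.capture("wrist");cv2.imwrite("pics/w11.png",im[:,:,::-1])
E
```

```text
time: 28.45
tool_pos: [677.1, 69.6, 207.0]
tcp_rot: [-3.141, -0.0, 1.629]
contact_force: [-0.1, -0.4, 0.1]
grip_width: 54.7
```

View pics/w11.png

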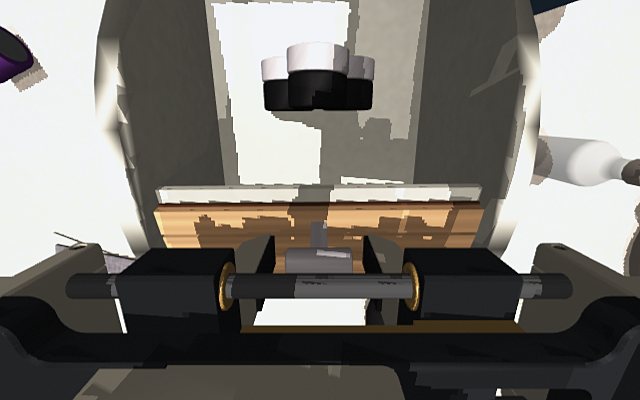

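```bash
python3 -m inch '[[[0,0,0,0,0,0,1],[0,0,0,0,0,0,1],[0,0,0,0,0,0,1],[0,0,0,0,0,0,1],[0,0,0,0,0,0,1],[0,0,0,0,0,0,1],[0,0,0,0,0,0,1],[0,0,0,0,0,0,1],[0,0,0,0,0,0,1],[0,0,0,0,0,0,1]]]'
python3 - <<'E'
import numpy as np
f=lambda q:np.array([-188*np.cos(q+.262),188*np.sin(q+.262)])
for a,b in((1.553,1.05),(1.05,.5),(.5,0.06),(.06,-.02)):
    for k in range(1,11):
        s=min(k/9,1); s=s*s*(3-2*s); q=a+(b-a)*s
        d=(f(q)-f(a))/200; print("%.3f %.3f"%(d[0],-d[1]),end=" | ")
    print()
E
```

```text
time: 29.75
tool_pos: [677.6, 69.6, 208.1]
tcp_rot: [3.14, 0.0, 1.629]
contact_force: [-0.5, -0.8, 5.3]
grip_width: 35.7
-0.016 -0.004 | -0.058 -0.013 | -0.121 -0.022 | -0.195 -0.027 | -0.273 -0.027 | -0.348 -0.020 | -0.410 -0.010 | -0.452 -0.001 | -0.468 0.003 | -0.468 0.003 | 
-0.017 0.005 | -0.062 0.019 | -0.127 0.043 | -0.200 0.078 | -0.274 0.122 | -0.340 0.170 | -0.393 0.214 | -0.427 0.247 | -0.439 0.260 | -0.439 0.260 | 
-0.010 0.010 | -0.035 0.039 | -0.069 0.082 | -0.107 0.135 | -0.142 0.194 | -0.172 0.252 | -0.194 0.302 | -0.207 0.338 | -0.212 0.351 | -0.212 0.351 | 
-0.001 0.002 | -0.003 0.009 | -0.006 0.019 | -0.009 0.030 | -0.013 0.042 | -0.016 0.053 | -0.019 0.063 | -0.020 0.070 | -0.021 0.072 | -0.021 0.072 |
```

```bash
python3 -m inch '[[[0,-0.016,-0.004,0,0,0,1],[0,-0.058,-0.013,0,0,0,1],[0,-0.121,-0.022,0,0,0,1],[0,-0.195,-0.027,0,0,0,1],[0,-0.273,-0.027,0,0,0,1],[0,-0.348,-0.02,0,0,0,1],[0,-0.41,-0.01,0,0,0,1],[0,-0.452,-0.001,0,0,0,1],[0,-0.468,0.003,0,0,0,1],[0,-0.468,0.003,0,0,0,1]]]'
```

```text
time: 31.0
tool_pos: [584.2, 63.4, 207.4]
tcp_rot: [3.141, 0.001, 1.629]
contact_force: [1.5, -5.9, 4.9]
grip_width: 35.6
```

```bash
python3 -m inch '[[[0,-0.017,0.005,0,0,0,1],[0,-0.062,0.019,0,0,0,1],[0,-0.127,0.043,0,0,0,1],[0,-0.2,0.078,0,0,0,1],[0,-0.274,0.122,0,0,0,1],[0,-0.34,0.17,0,0,0,1],[0,-0.393,0.214,0,0,0,1],[0,-0.427,0.247,0,0,0,1],[0,-0.439,0.26,0,0,0,1],[0,-0.439,0.26,0,0,0,1]]]'
```

```text
time: 32.25
tool_pos: [494.9, 57.4, 154.6]
tcp_rot: [-3.138, 0.003, 1.63]
contact_force: [-3.2, -9.3, 4.8]
grip_width: 35.6
```

```bash
python3 -m inch '[[[0,-0.01,0.01,0,0,0,1],[0,-0.035,0.039,0,0,0,1],[0,-0.069,0.082,0,0,0,1],[0,-0.107,0.135,0,0,0,1],[0,-0.142,0.194,0,0,0,1],[0,-0.172,0.252,0,0,0,1],[0,-0.194,0.302,0,0,0,1],[0,-0.207,0.338,0,0,0,1],[0,-0.212,0.351,0,0,0,1],[0,-0.212,0.351,0,0,0,1]]]'
```

```text
time: 33.5
tool_pos: [452.6, 54.6, 83.8]
tcp_rot: [-3.138, 0.003, 1.63]
contact_force: [-0.7, -15.0, -0.3]
grip_width: 35.7
```

```bash
python3 -m inch '[[[-0.002,-0.001,0.002,0,0,0,1],[-0.005,-0.003,0.009,0,0,0,1],[-0.005,-0.006,0.019,0,0,0,1],[-0.005,-0.009,0.03,0,0,0,1],[-0.005,-0.013,0.042,0,0,0,1],[-0.005,-0.016,0.053,0,0,0,1],[-0.005,-0.019,0.063,0,0,0,1],[-0.005,-0.02,0.07,0,0,0,1],[-0.005,-0.02,0.072,0,0,0,1],[-0.005,-0.02,0.072,0,0,0,1]]]'
python3 - <<'E'
from h import *
im=bot.capture("wrist");cv2.imwrite("pics/w12.png",im[:,:,::-1])
E
```

```text
time: 34.75
tool_pos: [448.9, 54.4, 71.2]
tcp_rot: [-3.139, 0.001, 1.63]
contact_force: [-6.4, -9.1, 19.0]
grip_width: 35.7
```

View pics/w12.png

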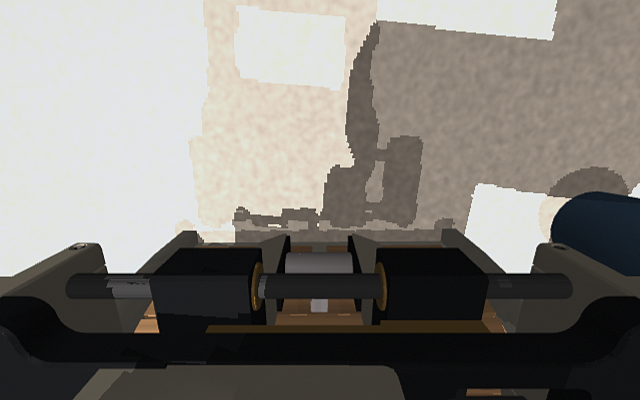

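```bash
python3 -m inch '[[[0,0,0,0,0,0,-0.3],[0,0,0,0,0,0,-0.3],[0,0,0,0,0,0,-0.3],[0,0,0,0,0,0,-0.3],[0,0,0,0,0,0,-0.3],[0,0,-0.04,0,0,0,-0.3],[0,0,-0.13,0,0,0,-0.3],[0,0,-0.26,0,0,0,-0.3],[0,0,-0.38,0,0,0,-0.3],[0,0,-0.45,0,0,0,-0.3]]]' && python3 -m inch '[[[0,-0.05,-0.12,0,0,0,-0.3],[0,-0.12,-0.28,0,0,0,-0.3],[0,-0.2,-0.45,0,0,0,-0.3],[0,-0.25,-0.6,0,0,0,-0.3],[0,-0.28,-0.7,0,0,0,-0.3],[0,-0.3,-0.78,0,0,0,-0.3],[0,-0.3,-0.8,0,0,0,-0.3],[0,-0.3,-0.8,0,0,0,-0.3],[0,-0.3,-0.8,0,0,0,-0.3],[0,-0.3,-0.8,0,0,0,-0.3]]]'
python3 - <<'E'
from h import *
np.set_printoptions(precision=3,suppress=True)
o=bot.get_obs();im=bot.capture("wrist")[:,:,::-1].copy();cv2.imwrite("pics/w13.png",im)
im2=bot.capture("scene");cv2.imwrite("pics/s13.png",im2[:,:,::-1])
print(o["tool_pos"],o["contact_force"])
for q in(0,.04,.08):
    W=lambda s:np.array([628.5,66,0])+Ro.from_euler('z',.06).as_matrix()@np.array(s)
    print(q,proj("wrist",W([-188*np.cos(q+.262),0,45+188*np.sin(q+.262)]),o))
cv2.imwrite("pics/w13c.png",cv2.resize(im[150:290,210:420],None,fx=3.7,fy=4))
E
```

```text
time: 36.05
tool_pos: [450.5, 55.3, 162.1]
tcp_rot: [3.139, 0.0, 1.629]
contact_force: [0.1, -0.5, -0.5]
grip_width: 60.0
time: 37.3
tool_pos: [390.0, 51.8, 319.8]
tcp_rot: [-3.14, -0.0, 1.629]
contact_force: [0.9, 0.4, 0.6]
grip_width: 60.0
[389.953  51.799 319.752] [0.871 0.388 0.558]
0 [[318.646 214.711]]
0.04 [[318.641 217.763]]
0.08 [[318.635 221.079]]
```

View pics/w13.png

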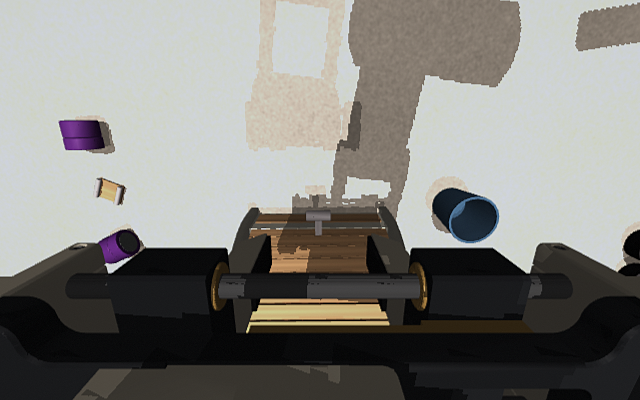

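View pics/w13c.png

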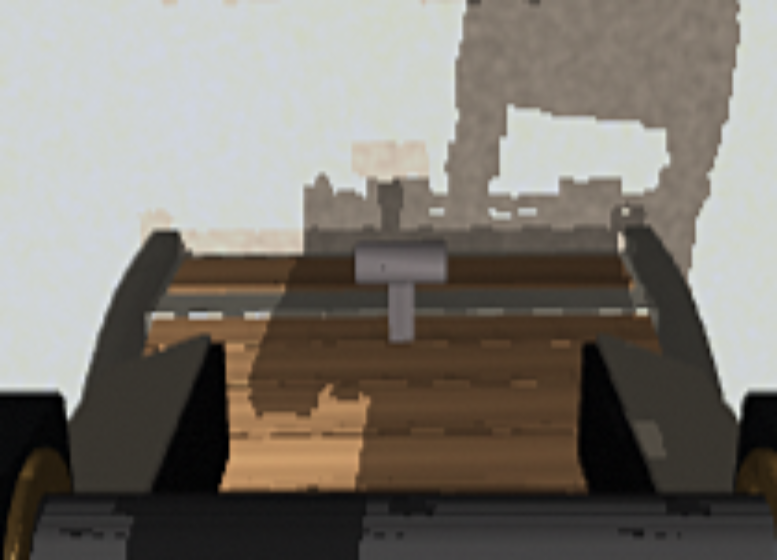

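View pics/s13.png

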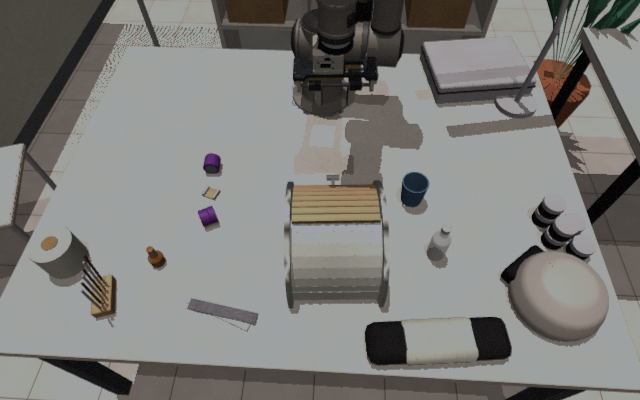

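Run:
```python
from h import *
np.set_printoptions(precision=1,suppress=True)
o=bot.get_obs()
for X in (628.5,631):
    W=lambda s:np.array([X,66,0])+Ro.from_euler('z',.06).as_matrix()@np.array(s)
    c=lambda p:(p-[210,150])*[3.7,4]
    print(X,"sill front/back top",c(proj("wrist",W([-153,0,71]),o)),c(proj("wrist",W([-143,0,71]),o)))
    for q in(0,.04,.1):
        a=q+.262-.131;print(q,"pull",c(proj("wrist",W([-188*np.cos(q+.262),0,45+188*np.sin(q+.262)]),o)),"lead edge approx",c(proj("wrist",W([-155*np.cos(q+.18),0,45+155*np.sin(q+.18)]),o)), "slat joint above", c(proj("wrist",W([-155*np.cos(q+.262+.065),0,45+155*np.sin(q+.262+.065)]),o)))
```

```text
628.5 sill front/back top [[402.2 307.4]] [[402.2 330.9]]
0 pull [[402.1 258.1]] lead edge approx [[402.2 310.2]] slat joint above [[402.1 346.8]]
0.04 pull [[402.1 270.3]] lead edge approx [[402.2 319.2]] slat joint above [[402.1 358.5]]
0.1 pull [[402.1 290.6]] lead edge approx [[402.1 334. ]] slat joint above [[402.1 377.6]]
631 sill front/back top [[401.8 313.2]] [[401.8 336.7]]
0 pull [[401.8 264.6]] lead edge approx [[401.8 316.1]] slat joint above [[401.8 352.9]]
0.04 pull [[401.7 276.8]] lead edge approx [[401.8 325.1]] slat joint above [[401.7 364.7]]
0.1 pull [[401.7 297.2]] lead edge approx [[401.8 340.1]] slat joint above [[401.7 383.8]]
```

The barrel (318,216) and the leading edge line up with q≈0. The bystanders are where they were in the first picture, and the arm is clear. Handing in.

```bash
python3 -c "
from plant import bot
print(bot.close_job())"
```

```text
the job is handed in; nothing more can be done
None
```

I opened the tambour, laid the gel pot on top of the two lower pots with its lid to the front, and shut the tambour again. The job is handed in at about 37 s; no verdict was reported.

- **Door open:** I rolled it to about 1.55 rad by the pull, worked out from the gripper's position.
- **Pot placed:** I lowered it until it touched. The last step pressed it with about 11 N, so I eased back 1 mm before letting go. In the overlay picture it and the lower pots lay where the store's dimensions put them, to about 1–2 mm.
- **Door shut:** I pushed it until it met its stop at about 19 N. In the last picture the pull and leading edge fit 0 rad, with an estimate between 0 and about 0.015 rad.
- **At hand-in:** the cup, bottle and varnish looked unmoved in the scene view, and the arm was clear with no contact force.

**Checks that disagreed:**
- The fixed cameras put the store about 3 mm further back than the wrist camera, and they differed from each other by up to 7 mm sideways. I placed the pot by the wrist camera.
- The sideways force on the pull reached 15 N while shutting, so I shifted the gripper 1 mm to ease it.
- I could not see the pots once the door was shut, so their final positions rest on the picture taken before closing.

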